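# Set out the next job's lathe parts between the bench dogs

### The arm

A 6-joint arm with a two-finger parallel gripper is mounted at the origin on the work surface. World frame = base frame: x ahead of the robot, y to its left, z up, the work surface at z = 0. Lengths are in m, angles in rad, forces in N, time in s.
With the tool pointing down it reaches from about 0.35 to 0.775 m from the base axis. Payload 7.3 kg.
Tool frame: the origin (TCP) lies at the very end of the fingers, on their centre line; the grasp point (between the pads) lies 19 mm behind it; z points along the fingers, y is the line along which they close (so a half turn about z gives the same grasp; the last joint's range is limited). The gripper opens to 92 mm and grips with 3 to 60 N. Pads are 19 mm wide; open, the fingers measure 130 mm over their backs; the gripper's body (75 mm by 190 mm) begins 47 mm behind the grasp point.
Start: joints at [1.165, 0.342, 1.524, -0, 1.275, -0.146], TCP at [0.135, 0.507, 0.227] pointing down, gripper open.
Joint ranges: [-2.53, 2.53], [-0.77, 2.02], [0.04, 2.7], [-1, 4.14], [0.28, 2.66], [-3.11, 3.11]. Speed limits (rad/s): [2.57, 2.57, 3.14, 3.14, 3.14, 3.14].

### API

Orientations are given as [roll, pitch, yaw] about the fixed x, y, z axes, in that order (R = Rz(yaw) Ry(pitch) Rx(roll)).
In Python, from cell import observe, read_camera, get_calibration, hand_in, search_frame gives the robot as it stands.
- The arm moves only by the tool step_arm, never from a script. Its argument "commands" is a list of rows, each an object with "translation": the shift along the tool's x, y, z in mm, a list of three; "roll": the turn about the tool's z in rad. In form: [{"translation": [x, y, z], "roll": roll}, ...]. A call has 1 to 20 rows; each row shifts and turns the commanded pose from where the row before left it, along the tool's axes as they then stand; what a row does not reach is not made up. A row lasts 1/12 s, in which the tool goes at most 41.7 mm and 7.16 degrees, less where a joint would pass 70% of its speed; a pose out of reach is approached as far as the arm can. A call is refused whole if a number of a shift passes 41.7 or a number of a turn 0.125, either way. A call with a gripper value outside its range is refused whole. "fingers" is the opening, from 0 (shut) to 1 (fully open), set as the call begins (left out, the last holds). The fingers move at their own pace and stop on an object; "grip_force" is the grip in N (left out, the last holds). Time passes only in rows, so rows that do not move let the fingers close. It gives the time, the measured TCP pose, the force, the opening and the grip force at its end, in the units of the state.
- observe(): the state, without advancing time (a new reading comes with each control period).
- read_camera(name): name is "scene" or "top"; returns the picture (480x640x3 uint8, red, green, blue); there is no depth.
- get_calibration(name): a dict with "camera_matrix" (3x3 intrinsics, pixels), "world_from_camera" (4x4, takes a point from camera to world coordinates). Camera axes: x right, y up, looking along -z (the intrinsics and any distortion apply to the point x, -y, -z); pixel columns grow to the right and rows downward; lengths in m; the calibration is good to about 2 mm. A picture is of the moment at which its call begins. get_calibration takes no time and is no camera call.
- hand_in(): hands the job in; it is judged then, once.
Trained networks look in the newest picture that a camera, given by its name, has taken for a name from the list of things; names that differ only in an ending like _2 or _b are one class to them, and where a whole thing is asked for, a point or a joint stands for the part that bears it (a point fixed in the world has none). Each returns a list of dicts, best first, with "confidence" (0 to 1); they miss things now and then, are a little off and sometimes report something else, mostly with a low value. They report only what shows in the picture. A call takes as long as a camera call. They do not tell look-alikes from the thing itself.
- search_frame(camera, name): "at" ([x, y, z] in m, in world coordinates, good to about 4 mm: the middle of the surface that is visible of it).
The state is a dict: "time": time; "qpos": joint angles; "qvel": joint speeds; "joint_efforts": joint torques, N m; "tool_pos": TCP position; "tool_rot": TCP orientation; "contact_force": force on the tool from outside, world axes, zero at the start; "torque": the same for the moment, N m; "opening": finger opening in m; "grip_force": force on a finger pad.
Only numpy, scipy, OpenCV 4.12 (cv2) and the standard library are available. Lean on these libraries where they do the work, as an engineer would, in place of code of your own. Each camera call takes 0.05 s, during which the arm holds its last target. There are 200 camera calls.

### The job

On the plywood board, set out the next turning job in a straight row along the line between the two bench dogs: the round maple blank midway between the dogs, the brass spur drive halfway between the blue dog and the blank, and the black live centre halfway between the blank and the red dog. Set the steel faceplate, hub up, centred on top of the blank, and lay the spanner flat on the board directly in front of the blank (on the robot's side of the row), parallel to the row. Leave all the parts standing still and do not knock over the wax jar or the glue bottle.

Things in the scene. Friction and masses are not known exactly. Their poses are not given: they have to be found in the camera images.
- board: Fixed plywood set-up board lying on the bench, 170 mm (x) by 350 mm (y), 12 mm thick. Origin: centre of its underside; z up, y along its length, x across it, away from the robot; it is turned up to 0.2 rad either way. A thin dark pencil line along y at x = +35 mm joins the feet of the two dogs: it is the line of the row. The strip on the robot's side of it is for the spanner.
- dog_blue: Blue bench dog: a fixed upright round peg, diameter 26 mm, 30 mm high, standing on the board (its top 42 mm above the bench) on the row line, 140 mm from the middle of the board; at either end. Origin: centre of its foot, on the board's top.
- dog_red: Red bench dog: the same fixed peg in red, at the other end of the row line, 280 mm from the blue one. Origin: centre of its foot.
- blank: Loose round turning blank of pale maple, a plain disc of diameter 64 mm, 36 mm high, with a pencil cross on its flat top; about 90 g. Origin: centre of its underside, z up along its axis; it stands upright on the bench at the start and its yaw means nothing.
- faceplate: Loose small steel faceplate: a flange of diameter 64 mm, 7 mm thick, with a round hub of diameter 34 mm standing 22 mm above it (29 mm high in all), dark bore in the hub; about 220 g. Best gripped by the hub. Origin: centre of its underside, z up along its axis; it stands upright on the bench at the start and its yaw means nothing.
- spur_drive: Loose brass spur drive: a round body of diameter 34 mm, 32 mm high, with four brass fins in a cross on top to 42 mm and a small steel point in the middle to 50 mm; 160 g. Origin: centre of its underside, z up along its axis; it stands upright on the bench at the start and its yaw means nothing.
- live_centre: Loose live centre: a round black body of diameter 38 mm, 34 mm high, with a bright steel cone (foot diameter 30 mm) on top to 60 mm; 180 g. Origin: centre of its underside, z up along its axis; it stands upright on the bench at the start and its yaw means nothing.
- spanner: Loose flat grey double-ended spanner, 150 mm long (along its y), 8 mm thick; shank 14 mm wide (along its x) over the middle 106 mm, open jaws 28 mm wide at the ends; 110 g, balanced at its middle. Starts flat on the bench between robot and board. Origin: its middle, on the underside; z up.
- wax_jar: Bystander: loose amber glass wax jar with orange lid, diameter 54 mm, 60 mm high, standing among the parts. Origin: centre of its underside, z up.
- glue_bottle: Bystander: loose white plastic glue bottle with red cap, diameter 48 mm, 125 mm high, standing among the parts. Origin: centre of its underside, z up.
Not all that is in view belongs to the job. Leave any purple look-alike of the live_centre alone.

How it is judged:
At the end, for the whole second after the job is handed in: All at rest, upright (0.1 rad), on the board: blank 12 mm from mid-row; spur and live centre 55-85 mm from their dog and the blank, 15 mm from the row line; faceplate on the blank, 10 mm; spanner's middle 45-120 mm in front of the row line, 30 mm off-centre, parallel to 0.2 rad (x of blank in the frame of board between 0.023 and 0.047 m and y of blank in the frame of board between -0.012 and 0.012 m and z of blank in the frame of board between 0.008 and 0.016 m and angle between each of blank, spur_drive, live_centre, faceplate, spanner's own z axis and vertical below 0.1 rad and linear speed of each of blank, spur_drive, live_centre, faceplate, spanner below 0.02 m/s and x of spur_drive in the frame of board between 0.02 and 0.05 m and z of spur_drive in the frame of board between 0.008 and 0.016 m and horizontal distance between spur_drive and dog_blue between 0.055 and 0.085 m and horizontal distance between spur_drive and blank between 0.055 and 0.085 m and x of live_centre in the frame of board between 0.02 and 0.05 m and z of live_centre in the frame of board between 0.008 and 0.016 m and horizontal distance between live_centre and dog_red between 0.055 and 0.085 m and horizontal distance between live_centre and blank between 0.055 and 0.085 m and horizontal distance between faceplate and blank below 0.01 m and z of faceplate in the frame of blank between 0.032 and 0.04 m and x of spanner in the frame of board between -0.085 and -0.01 m and y of spanner in the frame of board between -0.03 and 0.03 m and z of spanner in the frame of board between 0.008 and 0.016 m and angle between the y axis of spanner and the y axis of board, either way round below 0.2 rad); the robot touches nothing.
It fails at once if the wax jar is knocked over (angle between wax_jar's own z axis and vertical above 0.7 rad).
It fails at once if the glue bottle is knocked over (angle between glue_bottle's own z axis and vertical above 0.7 rad).
It also fails if it takes over 125 s, if anything falls off the work surface, if the arm or the gripper's body presses on something with over 40 N, if the wrist force passes 120 N, or if a joint passes its speed limit or range.

## Working session

There is one attempt and no reset: what is moved stays moved. The work goes in short steps, Python scripts to look and compute and a tool call to move; the robot and the scene stay as the last step left them, time stands still between calls to the robot, and variables do not carry over. Pictures are saved under pics/ and viewed, at most 14 in all, crops included, and the job is handed in when it is done.

Besides the shell and the picture viewer there is one more tool, called after "Request:" as name(argument=value, ...) on one line, values as JSON. step_arm: Moves the arm, as the interface text tells. Its arguments: {"type":"object","properties":{"commands":{"type":"array"},"fingers":{"type":"number"},"grip_force":{"type":"number"}},"required":["commands"]}

```bash
mkdir -p pics; ls
cat > h.py <<'E'
import numpy as np, cv2
from cell import *
def snap(cam,fn=None):
    im=read_camera(cam)
    if fn: cv2.imwrite('pics/'+fn,im[:,:,::-1])
    return im
def p2w(cam,u,v,z):
    c=get_calibration(cam);K=np.array(c['camera_matrix']);T=np.array(c['world_from_camera'])
    d=cv2.undistortPoints(np.array([[[u,v]]],float),K,np.array(c.get('distortion',np.zeros(5)),float))[0,0]
    r=T[:3,:3]@np.array([d[0],-d[1],-1.]);o=T[:3,3]
    return o+r*(z-o[2])/r[2]
def w2p(cam,P):
    c=get_calibration(cam);K=np.array(c['camera_matrix']);T=np.array(c['world_from_camera'])
    q=T[:3,:3].T@(np.array(P)-T[:3,3]);q=np.array([q[0],-q[1],-q[2]]);q=K@q
    return q[:2]/q[2]
E
python3 - <<'E'
from h import *
for c in ('top','scene'):
    snap(c,c+'0.png'); print(get_calibration(c))
    for n in ['board','dog_blue','dog_red','blank','faceplate','spur_drive','live_centre','spanner','wax_jar','glue_bottle']:
        r=search_frame(c,n)
        print(c,n,[(np.round(d['at'],3).tolist(),round(d['confidence'],2),w2p(c,d['at']).round().tolist()) for d in r[:3]])
print(observe())
E
```

```text
pics
{'camera_matrix': array([[600.54150784,   0.        , 320.01601273],
       [  0.        , 600.54150784, 240.0900407 ],
       [  0.        ,   0.        ,   1.        ]]), 'world_from_camera': array([[ 6.81817654e-03,  9.92458145e-01, -1.22394212e-01,
         3.17571927e-01],
       [-9.99947884e-01,  7.69680460e-03,  6.70730412e-03,
        -1.19929517e-03],
       [ 7.59876294e-03,  1.22342102e-01,  9.92458900e-01,
         1.59040147e+00],
       [ 0.00000000e+00,  0.00000000e+00,  0.00000000e+00,
         1.00000000e+00]])}
top board [([0.587, -0.034, 0.013], 0.82, [329.0, 212.0])]
top dog_blue []
top dog_red [([0.632, -0.176, 0.04], 0.62, [383.0, 194.0])]
top blank [([0.454, -0.312, 0.033], 0.9, [435.0, 262.0])]
top faceplate [([0.525, -0.415, 0.008], 0.58, [471.0, 237.0])]
top spur_drive [([0.578, 0.308, 0.034], 0.57, [198.0, 213.0])]
top live_centre [([0.516, 0.239, 0.036], 0.75, [224.0, 237.0]), ([0.453, 0.306, 0.037], 0.71, [197.0, 261.0]), ([0.377, 0.341, 0.036], 0.58, [183.0, 290.0])]
top spanner [([0.433, 0.032, 0.006], 0.77, [303.0, 270.0])]
top wax_jar [([0.521, 
[... 1431 characters left out ...]
9], 0.86, [192.0, 207.0])]
{'time': 1.1, 'qpos': array([ 1.16499819e+00,  3.41970211e-01,  1.52412083e+00,  1.09856025e-05,
        1.27538572e+00, -1.45998756e-01]), 'qvel': array([ 0.00100732,  0.0002702 , -0.00130238,  0.00108658, -0.00150402,
        0.00040263]), 'joint_efforts': array([ 3.23140648e-04, -4.31141174e+01, -2.44477415e+01,  7.17441528e-02,
        4.83066926e-02,  1.84097524e-05]), 'tool_pos': array([0.13484571, 0.50740162, 0.2267487 ]), 'tool_rot': array([3.14147647e+00, 6.46145959e-06, 2.88179007e+00]), 'contact_force': array([0.78398037, 1.09038159, 0.664283  ]), 'torque': array([-0.01969679,  0.00402798, -0.03469629]), 'grip_force': 0.0, 'opening': 0.09183218232978542}
```

View pics/top0.png

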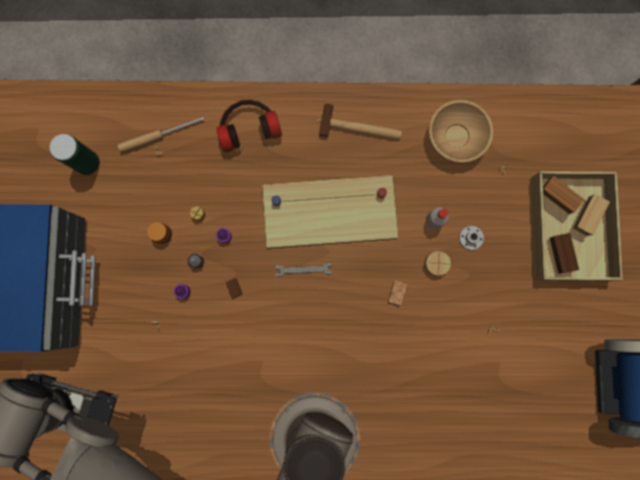

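Run:
```python
import cv2
a=cv2.imread('pics/top0.png')
L=cv2.resize(a[190:310,140:260],(400,400),interpolation=cv2.INTER_CUBIC)
s=cv2.imread('pics/scene0.png')[235:355,400:520]
cv2.imwrite('pics/c0.png',cv2.hconcat([L,cv2.resize(s,(400,400),interpolation=cv2.INTER_CUBIC)]))
```

```text
(no output)
```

View pics/c0.png

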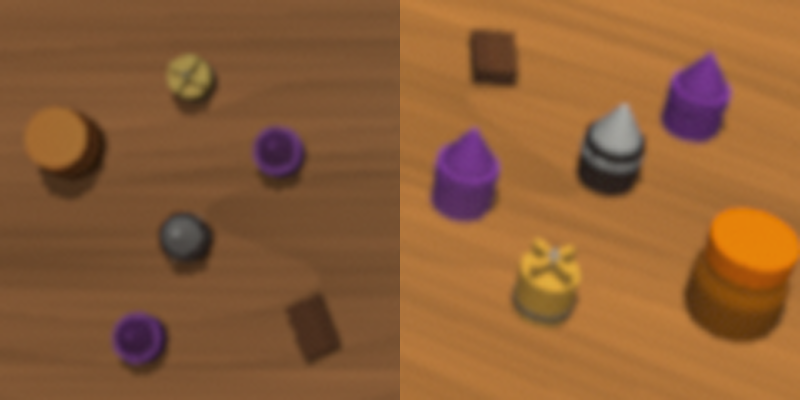

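View pics/scene0.png

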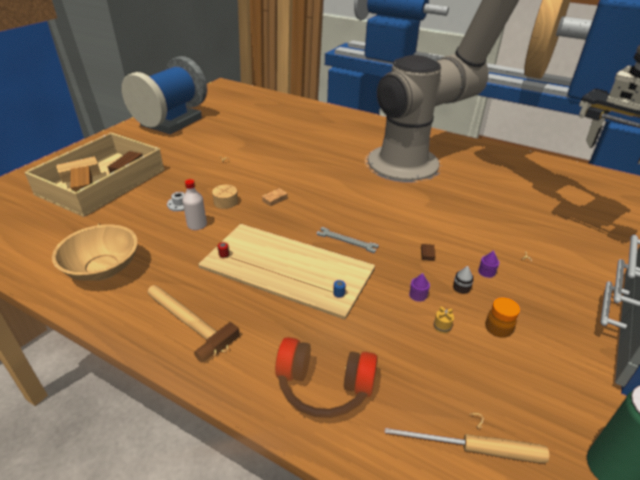

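```bash
cat > m.py <<'E'
from h import *
# name: (r,h,zbase)
D={'dog_blue':(13,30,12),'dog_red':(13,30,12),'blank':(32,36,0),'faceplate':(32,7,0),'spur_drive':(17,42,0),'live_centre':(19,42,0),'glue_bottle':(24,125,0),'wax_jar':(27,60,0)}
def sil(im,cam,n,xy,S=6):
    r,h,zb=np.array(D[n])/1000
    t=np.linspace(0,2*np.pi,40)
    def hull(x,y,s=1.):
        P=np.array([w2p(cam,(x+s*r*np.cos(a),y+s*r*np.sin(a),zz)) for a in t for zz in (zb,zb+h)])
        return cv2.convexHull(P.astype(np.float32))[:,0]
    H=hull(*xy); c=H.mean(0); o=(c-24).round().astype(int)
    crop=cv2.resize(im[o[1]:o[1]+48,o[0]:o[0]+48,::-1],None,fx=S,fy=S,interpolation=cv2.INTER_CUBIC)
    M=np.full(crop.shape[:2],cv2.GC_BGD,np.uint8)
    to=lambda H:((H-o+.5)*S-.5).round().astype(np.int32)
    cc=H.mean(0)
    cv2.fillPoly(M,[to(cc+(H-cc)*1.35)],cv2.GC_PR_BGD); cv2.fillPoly(M,[to(H)],cv2.GC_PR_FGD); cv2.fillPoly(M,[to(cc+(H-cc)*.5)],cv2.GC_FGD)
    cv2.grabCut(np.ascontiguousarray(crop),M,None,np.zeros((1,65)),np.zeros((1,65)),6,cv2.GC_INIT_WITH_MASK)
    m=((M==1)|(M==3)).astype(np.uint8)
    cs,_=cv2.findContours(m,cv2.RETR_EXTERNAL,cv2.CHAIN_APPROX_NONE); C=max(cs,key=cv2.contourArea)
    mm=cv2.moments(C); uv=(np.array([mm['m10'],mm['m01']])/mm['m00']+.5)/S-.5+o
    out=crop.copy(); cv2.drawContours(out,[C],-1,(0,255,0),1)
    # centroid of model hull
    hm=cv2.moments(H.astype(np.float32)); huv=np.array([hm['m10'],hm['m01']])/hm['m00']
    zm=zb+h/2
    d=p2w(cam,*uv,zm)-p2w(cam,*huv,zm)
    return np.array(xy)+d[:2], cv2.contourArea(C)/S**2/hm['m00'], out
E
cat > m1.py <<'E'
from m import *
g={'dog_blue':(.621,.114),'dog_red':(.636,-.170),'blank':(.458,-.31),'faceplate':(.53,-.412),'spur_drive':(.583,.312),'live_centre':(.458,.31),'glue_bottle':(.57,-.306),'wax_jar':(.53,.407)}
ims={c:snap(c) for c in('top','scene')}
rows=[]
for c in ims:
    outs=[]
    for n in g:
        xy=g[n]
        for _ in range(2): xy,a,o=sil(ims[c],c,n,xy)
        print(c,n,xy.round(4),round(a,2)); outs.append(cv2.resize(o,(200,200)))
    rows+= [cv2.hconcat(outs[:4]),cv2.hconcat(outs[4:])]
big=cv2.vconcat(rows); cv2.imwrite('pics/sil.png',cv2.resize(big,(600,600)))
E
python3 m1.py
```

```text
top dog_blue [0.6152 0.1061] 1.14
top dog_red [ 0.6337 -0.1716] 1.32
top blank [ 0.4534 -0.3223] 0.94
top faceplate [ 0.524  -0.4158] 1.05
top spur_drive [0.5808 0.3138] 1.04
top live_centre [0.4539 0.3144] 0.93
top glue_bottle [ 0.5645 -0.3106] 0.76
top wax_jar [0.5262 0.4088] 0.9
scene dog_blue [0.6153 0.1075] 1.05
scene dog_red [ 0.6383 -0.1691] 1.01
scene blank [ 0.4522 -0.3167] 1.05
scene faceplate [ 0.5218 -0.4259] 0.79
scene spur_drive [0.5845 0.3168] 0.89
scene live_centre [0.4563 0.3166] 0.96
scene glue_bottle [ 0.5862 -0.2949] 0.72
scene wax_jar [0.5286 0.4113] 0.9
```

View pics/sil.png

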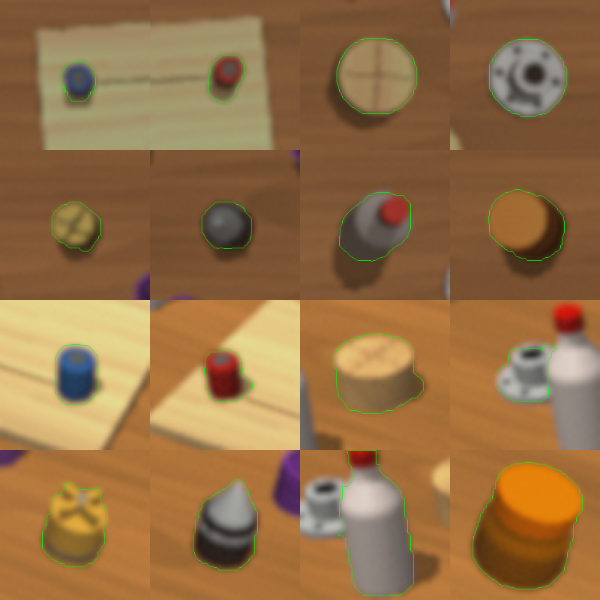

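The live centre could be mistaken for one of the two purple look-alikes at top px (224,237) and (182,292). I choose the black-bodied part with the steel cone at (195,261), and the crop confirms it. The spur at (197,213) and the blank at (438,263) are unambiguous. The dogs measure 278 mm apart, against 280 mm expected. Next I measure the spanner.

```bash
cat > plan.py <<'E'
from h import *
import sys
def plan(x,y,yaw,z):
    s=observe();p=s['tool_pos'];w=s['tool_rot'][2]
    dy=(yaw-w+np.pi/2)%np.pi-np.pi/2
    def t(w):
        d=np.array([x,y])-p[:2]
        return np.round([1000*(d@[np.cos(w),np.sin(w)]),1000*(d@[np.sin(w),-np.cos(w)]),1000*(p[2]-z)],1)
    print('t',round(s['time'],2),'pos',p.round(4),'yaw',round(w,3),'ROLL',round(-dy,3),'shift before roll',t(w),'after roll',t(w+dy),'open',round(s['opening'],4),'F',np.round(s['contact_force'],1),'q6',round(s['qpos'][5],2))
if __name__=='__main__': plan(*map(float,sys.argv[1:5]))
E
python3 - <<'E'
from h import *
for c,b in (('top',(262,255,350,285)),('scene',(305,218,390,262))):
    im=snap(c); u0,v0,u1,v1=b
    hsv=cv2.cvtColor(im[v0:v1,u0:u1],cv2.COLOR_RGB2HSV)
    m=(hsv[...,1]<95).astype(np.uint8)
    n,l,st,ce=cv2.connectedComponentsWithStats(m); k=1+st[1:,4].argmax()
    v,u=np.nonzero(l==k)
    P=np.array([p2w(c,a+u0,d+v0,.006)[:2] for a,d in zip(u,v)])
    mu=P.mean(0);w,V=np.linalg.eigh(np.cov((P-mu).T));d=V[:,1];d*=np.sign(d[1]);e=(P-mu)@d
    print(c,len(u),mu.round(4),'mid',(mu+d*(e.max()+e.min())/2).round(4),'len',np.ptp(e).round(3),'angle from y',np.arctan2(-d[0],d[1]).round(3))
E
python3 plan.py .437 .032 1.57 .12
```

```text
top 400 [0.435  0.0334] mid [0.4351 0.0324] len 0.149 angle from y 0.052
scene 408 [0.4371 0.0373] mid [0.4373 0.0346] len 0.151 angle from y 0.048
t 1.3 pos [0.1349 0.5074 0.2267] yaw 2.882 ROLL 1.312 shift before roll [-414.1 -381.8  106.7] after roll [-475.2  302.5  106.7] open 0.0918 F [-0.7  0.6 -0.1] q6 -0.15
```

Request:
step_arm(commands=[{"translation": [-25.9,-23.8,5],"roll": 0},{"translation": [-25.9,-23.8,5],"roll": 0},{"translation": [-25.9,-23.8,5],"roll": 0},{"translation": [-25.9,-23.8,5],"roll": 0},{"translation": [-25.9,-23.8,5],"roll": 0},{"translation": [-25.9,-23.8,5],"roll": 0},{"translation": [-25.9,-23.8,5],"roll": 0},{"translation": [-25.9,-23.8,5],"roll": 0},{"translation": [-25.9,-23.8,5],"roll": 0},{"translation": [-25.9,-23.8,5],"roll": 0},{"translation": [-25.9,-23.8,5],"roll": 0},{"translation": [-25.9,-23.8,5],"roll": 0},{"translation": [-25.9,-23.8,5],"roll": 0},{"translation": [-25.9,-23.8,5],"roll": 0},{"translation": [-25.9,-23.8,5],"roll": 0},{"translation": [-25.9,-23.8,5],"roll": 0}], fingers=0.5)

```text
time: 2.63
tool_pos: [0.4383, 0.0312, 0.1467]
tool_rot: [3.141, 0.001, 2.881]
contact_force: [-0.1, -0.4, -0.4]
opening: 0.0461
grip_force: 0.0
```

Request:
step_arm(commands=[{"translation": [0,0,0],"roll": 0.12},{"translation": [0,0,0],"roll": 0.12},{"translation": [0,0,0],"roll": 0.12},{"translation": [0,0,0],"roll": 0.12},{"translation": [0,0,0],"roll": 0.12},{"translation": [0,0,0],"roll": 0.12},{"translation": [0,0,0],"roll": 0.12},{"translation": [0,0,0],"roll": 0.12},{"translation": [0,0,0],"roll": 0.12},{"translation": [0,0,0],"roll": 0.12},{"translation": [0,0,0],"roll": 0.06},{"translation": [0,0,0],"roll": 0},{"translation": [0,0,0],"roll": 0}])

```text
time: 3.72
tool_pos: [0.4376, 0.0329, 0.1468]
tool_rot: [3.141, -0.0, 1.624]
contact_force: [1.2, -0.2, 0.4]
opening: 0.0458
grip_force: 0.0
```

```bash
python3 plan.py .436 .034 1.621 .002
```

```text
t 3.72 pos [0.4376 0.0329 0.1468] yaw 1.624 ROLL 0.003 shift before roll [  1.1  -1.5 144.8] after roll [  1.1  -1.5 144.8] open 0.0458 F [ 1.2 -0.2  0.4] q6 -0.15
```

Request:
step_arm(commands=[{"translation": [1,-1.5,30],"roll": 0},{"translation": [0,0,35],"roll": 0},{"translation": [0,0,35],"roll": 0},{"translation": [0,0,25],"roll": 0},{"translation": [0,0,12],"roll": 0},{"translation": [0,0,6],"roll": 0},{"translation": [0,0,1.5],"roll": 0},{"translation": [0,0,0],"roll": 0},{"translation": [0,0,0],"roll": 0}])

```text
time: 4.47
tool_pos: [0.4368, 0.0338, 0.0031]
tool_rot: [3.14, 0.0, 1.622]
contact_force: [-0.4, 0.2, 0.1]
opening: 0.0463
grip_force: 0.0
```

Request:
step_arm(commands=[{"translation": [0,0,0],"roll": 0},{"translation": [0,0,0],"roll": 0},{"translation": [0,0,0],"roll": 0},{"translation": [0,0,0],"roll": 0},{"translation": [0,0,0],"roll": 0},{"translation": [0,0,0],"roll": 0},{"translation": [0,0,0],"roll": 0}], fingers=0, grip_force=35)

```text
time: 5.05
tool_pos: [0.436, 0.0339, 0.0023]
tool_rot: [3.142, -0.0, 1.622]
contact_force: [-1.4, 0.1, 3.8]
opening: 0.0133
grip_force: 35.0
```

Request:
step_arm(commands=[{"translation": [0,0,-8],"roll": 0},{"translation": [0,0,-15],"roll": 0},{"translation": [0,0,-20],"roll": 0},{"translation": [0,0,-20],"roll": 0},{"translation": [0,0,0],"roll": 0},{"translation": [0,0,0],"roll": 0}])

```text
time: 5.55
tool_pos: [0.4366, 0.0338, 0.0661]
tool_rot: [3.139, 0.0, 1.622]
contact_force: [-0.9, 0.2, -1.7]
opening: 0.0133
grip_force: 35.0
```

Run:
```python
from plan import *
snap('scene','sp.png')
b=np.array([.615,.107]);r=np.array([.6375,-.1695]);m=(b+r)/2;y=(b-r)/np.linalg.norm(b-r);x=np.array([y[1],-y[0]])
print('m',m,'x',x,'y',y,'th',np.arctan2(-y[0],y[1]))
print('spanner',m-x*.085,'spur',m+y*.07,'live',m-y*.07)
plan(*(m-x*.085),1.621+np.arctan2(-y[0],y[1])-.05,.017)
```

```text
m [ 0.62625 -0.03125] x [0.99670546 0.08110623] y [-0.08110623  0.99670546] th 0.08119541784965009
spanner [ 0.54153004 -0.03814403] spur [0.62057256 0.03851938] live [ 0.63192744 -0.10101938]
t 5.6 pos [0.4359 0.0339 0.0653] yaw 1.622 ROLL -0.03 shift before roll [-77.3 101.8  48.3] after roll [-80.4  99.4  48.3] open 0.0133 F [-0.   0.3 -1.2] q6 -0.15
```

Request:
step_arm(commands=[{"translation": [-8,10,0],"roll": 0},{"translation": [-12,16,0],"roll": 0},{"translation": [-15,20,0],"roll": 0},{"translation": [-15,20,0],"roll": 0},{"translation": [-15,20,0],"roll": 0},{"translation": [-8,10,0],"roll": 0},{"translation": [-4.3,5.8,0],"roll": 0},{"translation": [0,0,0],"roll": -0.03},{"translation": [0,0,15],"roll": 0},{"translation": [0,0,15],"roll": 0},{"translation": [0,0,9],"roll": 0},{"translation": [0,0,5],"roll": 0},{"translation": [0,0,3.5],"roll": 0},{"translation": [0,0,1.5],"roll": 0},{"translation": [0,0,0],"roll": 0},{"translation": [0,0,0],"roll": 0},{"translation": [0,0,0],"roll": 0}])

```text
time: 7.02
tool_pos: [0.542, -0.0382, 0.0168]
tool_rot: [3.141, 0.0, 1.652]
contact_force: [-0.2, 1.1, -0.4]
opening: 0.0134
grip_force: 35.0
```

```bash
python3 plan.py .5415 -.038 1.652 .0155
```

```text
t 7.02 pos [ 0.542  -0.0382  0.0168] yaw 1.652 ROLL -0.0 shift before roll [ 0.2 -0.4  1.3] after roll [ 0.2 -0.4  1.3] open 0.0134 F [-0.2  1.1 -0.4] q6 -0.29
```

Request:
step_arm(commands=[{"translation": [0,0,1.5],"roll": 0},{"translation": [0,0,0],"roll": 0},{"translation": [0,0,0],"roll": 0}])

```text
time: 7.27
tool_pos: [0.5416, -0.0381, 0.0148]
tool_rot: [3.141, -0.0, 1.652]
contact_force: [0.4, 0.7, -1.1]
opening: 0.0134
grip_force: 35.0
```

Request:
step_arm(commands=[{"translation": [0,0,0],"roll": 0},{"translation": [0,0,0],"roll": 0},{"translation": [0,0,0],"roll": 0},{"translation": [0,0,0],"roll": 0},{"translation": [0,0,-10],"roll": 0},{"translation": [0,0,-25],"roll": 0},{"translation": [0,0,-35],"roll": 0},{"translation": [0,0,-35],"roll": 0},{"translation": [0,0,-30],"roll": 0}], fingers=0.4)

```text
time: 8.02
tool_pos: [0.5418, -0.0381, 0.1527]
tool_rot: [3.14, 0.0, 1.652]
contact_force: [2.6, -0.1, -0.2]
opening: 0.0367
grip_force: 0.0
```

Request:
step_arm(commands=[{"translation": [0,0,0],"roll": 0.12},{"translation": [0,0,0],"roll": 0.12},{"translation": [0,0,0],"roll": 0.12},{"translation": [0,0,0],"roll": 0.12},{"translation": [0,0,0],"roll": 0.12},{"translation": [0,0,0],"roll": 0.12},{"translation": [0,0,0],"roll": 0.12},{"translation": [0,0,0],"roll": 0.12},{"translation": [0,0,0],"roll": 0.12},{"translation": [0,0,0],"roll": 0.12},{"translation": [0,0,0],"roll": 0.12},{"translation": [0,0,0],"roll": 0.12},{"translation": [0,0,0],"roll": 0.12},{"translation": [0,0,0],"roll": 0.01},{"translation": [0,0,0],"roll": 0}], fingers=1)

```text
time: 9.27
tool_pos: [0.5416, -0.0381, 0.1503]
tool_rot: [3.142, -0.001, 0.085]
contact_force: [-0.5, 0.0, 0.4]
opening: 0.092
grip_force: 0.0
```

```bash
python3 plan.py .452 -.318 .081 .008
```

```text
t 9.27 pos [ 0.5416 -0.0381  0.1503] yaw 0.085 ROLL 0.004 shift before roll [-112.9  271.3  142.3] after roll [-111.9  271.7  142.3] open 0.092 F [-0.5  0.   0.4] q6 1.27
```

Request:
step_arm(commands=[{"translation": [-8,20,0],"roll": 0},{"translation": [-14,33.6,0],"roll": 0},{"translation": [-14,33.6,0],"roll": 0},{"translation": [-14,33.6,0],"roll": 0},{"translation": [-14,33.6,0],"roll": 0},{"translation": [-14,33.6,0],"roll": 0},{"translation": [-14,33.6,0],"roll": 0},{"translation": [-12,28,0],"roll": 0},{"translation": [-8.5,21.5,0],"roll": 0},{"translation": [0,0,0],"roll": 0},{"translation": [0,0,0],"roll": 0},{"translation": [0,0,0],"roll": 0}])

```text
time: 10.27
tool_pos: [0.4516, -0.3169, 0.1497]
tool_rot: [-3.141, 0.0, 0.084]
contact_force: [0.6, -0.1, -0.4]
opening: 0.0915
grip_force: 0.0
```

```bash
python3 plan.py .452 -.318 .081 .008; python3 -c "
from h import *
snap('scene','bl.png')"
```

```text
t 10.27 pos [ 0.4516 -0.3169  0.1497] yaw 0.084 ROLL 0.003 shift before roll [  0.3   1.1 141.7] after roll [  0.3   1.1 141.7] open 0.0915 F [ 0.6 -0.1 -0.4] q6 0.74
```

View pics/bl.png

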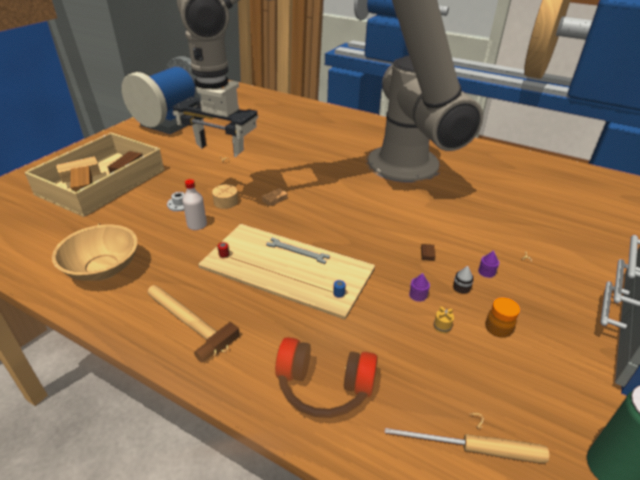

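The spanner lies flat on the board and parallel to the row, px (267,242)–(327,259). The gripper is above the blank, so I descend on it.

Request:
step_arm(commands=[{"translation": [0,1,30],"roll": 0},{"translation": [0,0,30],"roll": 0},{"translation": [0,0,30],"roll": 0},{"translation": [0,0,25],"roll": 0},{"translation": [0,0,15],"roll": 0},{"translation": [0,0,8],"roll": 0},{"translation": [0,0,3],"roll": 0},{"translation": [0,0,0],"roll": 0},{"translation": [0,0,0],"roll": 0}])

```text
time: 11.07
tool_pos: [0.4525, -0.3186, 0.0097]
tool_rot: [3.14, -0.001, 0.083]
contact_force: [1.4, -0.3, 0.1]
opening: 0.0916
grip_force: 0.0
```

Request:
step_arm(commands=[{"translation": [0,0,0],"roll": 0},{"translation": [0,0,0],"roll": 0},{"translation": [0,0,0],"roll": 0},{"translation": [0,0,0],"roll": 0},{"translation": [0,0,0],"roll": 0},{"translation": [0,0,0],"roll": 0}], fingers=0, grip_force=30)

```text
time: 11.57
tool_pos: [0.4518, -0.3187, 0.009]
tool_rot: [3.141, -0.0, 0.082]
contact_force: [-1.2, -0.1, 3.1]
opening: 0.0638
grip_force: 30.0
```

Request:
step_arm(commands=[{"translation": [0,0,-8],"roll": 0},{"translation": [0,0,-15],"roll": 0},{"translation": [0,0,-20],"roll": 0},{"translation": [0,0,-20],"roll": 0},{"translation": [0,0,-12],"roll": 0},{"translation": [0,0,0],"roll": 0}])

```text
time: 12.07
tool_pos: [0.453, -0.3197, 0.0867]
tool_rot: [3.138, -0.004, 0.082]
contact_force: [0.6, -1.4, -1.2]
opening: 0.0636
grip_force: 30.0
```

```bash
python3 plan.py .6263 -.0313 .081 .0218
```

```text
t 12.07 pos [ 0.453  -0.3197  0.0867] yaw 0.082 ROLL 0.001 shift before roll [ 196.3 -273.2   64.9] after roll [ 196.1 -273.4   64.9] open 0.0636 F [ 0.6 -1.4 -1.2] q6 0.74
```

Request:
step_arm(commands=[{"translation": [0,-15,0],"roll": 0},{"translation": [0,-30,0],"roll": 0},{"translation": [0,-30,0],"roll": 0},{"translation": [0,-30,0],"roll": 0},{"translation": [12,-30,0],"roll": 0},{"translation": [22,-25,0],"roll": 0},{"translation": [27,-22,0],"roll": 0},{"translation": [27,-22,0],"roll": 0},{"translation": [27,-22,0],"roll": 0},{"translation": [27,-18,0],"roll": 0},{"translation": [24,-14,0],"roll": 0},{"translation": [18,-9,0],"roll": 0},{"translation": [12,-6,0],"roll": 0},{"translation": [0,0,0],"roll": 0},{"translation": [0,0,0],"roll": 0},{"translation": [0,0,0],"roll": 0}])

```text
time: 13.4
tool_pos: [0.6235, -0.0308, 0.0829]
tool_rot: [-3.141, 0.002, 0.082]
contact_force: [-0.1, 0.1, -1.1]
opening: 0.0636
grip_force: 30.0
```

```bash
python3 plan.py .6263 -.0313 .081 .0218
```

```text
t 13.4 pos [ 0.6235 -0.0308  0.0829] yaw 0.082 ROLL 0.001 shift before roll [ 2.7  0.7 61.1] after roll [ 2.7  0.7 61.1] open 0.0636 F [-0.1  0.1 -1.1] q6 1.32
```

Request:
step_arm(commands=[{"translation": [2.7,0.7,10],"roll": 0},{"translation": [0,0,18],"roll": 0},{"translation": [0,0,16],"roll": 0},{"translation": [0,0,9],"roll": 0},{"translation": [0,0,4],"roll": 0},{"translation": [0,0,2],"roll": 0},{"translation": [0,0,1.5],"roll": 0},{"translation": [0,0,0],"roll": 0},{"translation": [0,0,0],"roll": 0}])

```text
time: 14.15
tool_pos: [0.6279, -0.031, 0.0239]
tool_rot: [3.141, -0.001, 0.082]
contact_force: [-0.1, -0.2, 0.0]
opening: 0.0636
grip_force: 30.0
```

```bash
python3 plan.py .6263 -.0313 .081 .0215
```

```text
t 14.15 pos [ 0.6279 -0.031   0.0239] yaw 0.082 ROLL 0.001 shift before roll [-1.6  0.2  2.4] after roll [-1.6  0.2  2.4] open 0.0636 F [-0.1 -0.2  0. ] q6 1.32
```

Request:
step_arm(commands=[{"translation": [-1.5,0,1.5],"roll": 0},{"translation": [0,0,0.7],"roll": 0},{"translation": [0,0,0],"roll": 0},{"translation": [0,0,0],"roll": 0}])

```text
time: 14.48
tool_pos: [0.626, -0.031, 0.0211]
tool_rot: [-3.142, -0.0, 0.082]
contact_force: [-0.2, -0.7, -1.0]
opening: 0.0636
grip_force: 30.0
```

Request:
step_arm(commands=[{"translation": [0,0,0],"roll": 0},{"translation": [0,0,0],"roll": 0},{"translation": [0,0,0],"roll": 0},{"translation": [0,0,0],"roll": 0},{"translation": [0,0,-10],"roll": 0},{"translation": [0,0,-25],"roll": 0},{"translation": [0,0,-35],"roll": 0},{"translation": [0,0,-30],"roll": 0},{"translation": [0,0,-20],"roll": 0},{"translation": [0,0,0],"roll": 0}], fingers=1)

```text
time: 15.32
tool_pos: [0.6287, -0.0314, 0.1475]
tool_rot: [3.139, -0.01, 0.082]
contact_force: [0.2, -0.4, 0.1]
opening: 0.0921
grip_force: 0.0
```

Request:
step_arm(commands=[{"translation": [0,0,0],"roll": -0.12},{"translation": [0,0,0],"roll": -0.12},{"translation": [0,0,0],"roll": -0.12},{"translation": [0,0,0],"roll": -0.12},{"translation": [0,0,0],"roll": -0.12},{"translation": [0,0,0],"roll": -0.12},{"translation": [0,0,0],"roll": -0.12},{"translation": [0,0,0],"roll": -0.12},{"translation": [0,0,0],"roll": -0.12},{"translation": [0,0,0],"roll": -0.12},{"translation": [0,0,0],"roll": -0.12},{"translation": [0,0,0],"roll": -0.12},{"translation": [0,0,0],"roll": -0.12},{"translation": [0,0,0],"roll": -0.01},{"translation": [0,0,0],"roll": 0}], fingers=0.65)

```text
time: 16.57
tool_pos: [0.6258, -0.031, 0.1409]
tool_rot: [-3.141, -0.0, 1.649]
contact_force: [-0.4, -0.2, -0.3]
opening: 0.06
grip_force: 0.0
```

```bash
python3 plan.py .582 .315 1.652 .009
```

```text
t 16.57 pos [ 0.6258 -0.031   0.1409] yaw 1.649 ROLL -0.003 shift before roll [348.4 -16.6 131.9] after roll [348.4 -15.6 131.9] open 0.06 F [-0.4 -0.2 -0.3] q6 -0.25
```

Request:
step_arm(commands=[{"translation": [20,-1,0],"roll": 0},{"translation": [35,-1.7,0],"roll": 0},{"translation": [35,-1.7,0],"roll": 0},{"translation": [35,-1.7,0],"roll": 0},{"translation": [35,-1.7,0],"roll": 0},{"translation": [35,-1.7,0],"roll": 0},{"translation": [35,-1.7,0],"roll": 0},{"translation": [35,-1.7,0],"roll": 0},{"translation": [35,-1.7,0],"roll": 0},{"translation": [28,-1,0],"roll": 0},{"translation": [20,-0.6,0],"roll": 0},{"translation": [0,0,20],"roll": 0},{"translation": [0,0,25],"roll": 0},{"translation": [0,0,15],"roll": 0},{"translation": [0,0,0],"roll": 0},{"translation": [0,0,0],"roll": 0}])

```text
time: 17.9
tool_pos: [0.5812, 0.3144, 0.0804]
tool_rot: [-3.14, 0.0, 1.65]
contact_force: [-0.1, 0.6, 0.3]
opening: 0.0598
grip_force: 0.0
```

```bash
python3 plan.py .582 .315 1.652 .009
python3 - <<'E'
from h import *
a=snap('scene');b=snap('top')
A=cv2.resize(a[220:350,370:540],(510,390));B=cv2.resize(b[170:300,140:240],(290,390))
cv2.imwrite('pics/s1.png',cv2.hconcat([A,B])[:,:,::-1])
E
```

```text
t 17.9 pos [0.5812 0.3144 0.0804] yaw 1.65 ROLL -0.002 shift before roll [ 0.6  0.8 71.4] after roll [ 0.6  0.8 71.4] open 0.0598 F [-0.1  0.6  0.3] q6 0.3
```

View pics/s1.png

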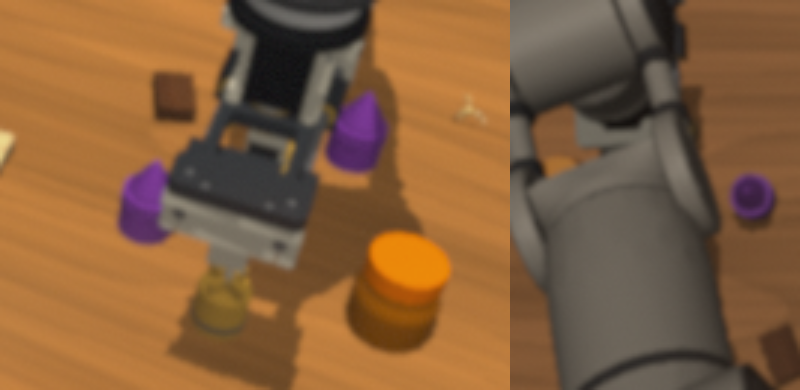

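The spur (crop px 222,305) sits centred under the far finger, and the jar and look-alikes are clear. I descend now.

Request:
step_arm(commands=[{"translation": [0.6,0.8,20],"roll": 0},{"translation": [0,0,22],"roll": 0},{"translation": [0,0,15],"roll": 0},{"translation": [0,0,8],"roll": 0},{"translation": [0,0,5],"roll": 0},{"translation": [0,0,1],"roll": 0},{"translation": [0,0,0],"roll": 0},{"translation": [0,0,0],"roll": 0}])

```text
time: 18.67
tool_pos: [0.5833, 0.3155, 0.0114]
tool_rot: [3.139, -0.001, 1.652]
contact_force: [-0.4, 0.4, -0.7]
opening: 0.0597
grip_force: 0.0
```

Request:
step_arm(commands=[{"translation": [0,0,0],"roll": 0},{"translation": [0,0,0],"roll": 0},{"translation": [0,0,0],"roll": 0},{"translation": [0,0,0],"roll": 0},{"translation": [0,0,0],"roll": 0},{"translation": [0,0,0],"roll": 0}], fingers=0, grip_force=30)

```text
time: 19.17
tool_pos: [0.5823, 0.3152, 0.0103]
tool_rot: [-3.141, -0.0, 1.652]
contact_force: [-1.2, 0.3, 2.4]
opening: 0.0336
grip_force: 30.0
```

Request:
step_arm(commands=[{"translation": [0,0,-8],"roll": 0},{"translation": [0,0,-20],"roll": 0},{"translation": [0,0,-30],"roll": 0},{"translation": [0,0,-30],"roll": 0},{"translation": [0,0,-12],"roll": 0},{"translation": [0,0,0],"roll": 0},{"translation": [0,0,0],"roll": 0}])

```text
time: 19.75
tool_pos: [0.5823, 0.3151, 0.1098]
tool_rot: [3.141, -0.0, 1.652]
contact_force: [-0.1, -0.1, -2.1]
opening: 0.033
grip_force: 30.0
```

```bash
python3 plan.py .6206 .0385 1.652 .022
```

```text
t 19.75 pos [0.5823 0.3151 0.1098] yaw 1.652 ROLL -0.0 shift before roll [-278.8   15.8   87.8] after roll [-278.8   15.7   87.8] open 0.033 F [-0.1 -0.1 -2.1] q6 0.3
```

Request:
step_arm(commands=[{"translation": [-15,1,0],"roll": 0},{"translation": [-30,1.8,0],"roll": 0},{"translation": [-35,2,0],"roll": 0},{"translation": [-35,2,0],"roll": 0},{"translation": [-35,2,0],"roll": 0},{"translation": [-35,2,0],"roll": 0},{"translation": [-35,2,0],"roll": 0},{"translation": [-30,1.5,0],"roll": 0},{"translation": [-18,1,0],"roll": 0},{"translation": [-10.8,0.5,0],"roll": 0},{"translation": [0,0,0],"roll": 0},{"translation": [0,0,15],"roll": 0},{"translation": [0,0,20],"roll": 0},{"translation": [0,0,20],"roll": 0},{"translation": [0,0,13],"roll": 0},{"translation": [0,0,7],"roll": 0},{"translation": [0,0,5],"roll": 0},{"translation": [0,0,0],"roll": 0},{"translation": [0,0,0],"roll": 0}])

```text
time: 21.33
tool_pos: [0.6209, 0.0391, 0.0303]
tool_rot: [3.141, -0.0, 1.652]
contact_force: [0.2, -0.1, -0.7]
opening: 0.0335
grip_force: 30.0
```

```bash
python3 plan.py .6206 .0385 1.652 .0226
```

```text
t 21.33 pos [0.6209 0.0391 0.0303] yaw 1.652 ROLL 0.0 shift before roll [-0.6 -0.4  7.7] after roll [-0.6 -0.4  7.7] open 0.0335 F [ 0.2 -0.1 -0.7] q6 -0.14
```

Request:
step_arm(commands=[{"translation": [-0.6,-0.4,4],"roll": 0},{"translation": [0,0,2],"roll": 0},{"translation": [0,0,1.6],"roll": 0},{"translation": [0,0,0],"roll": 0},{"translation": [0,0,0],"roll": 0}])

```text
time: 21.75
tool_pos: [0.6204, 0.0379, 0.0225]
tool_rot: [3.141, -0.0, 1.652]
contact_force: [-0.1, -0.5, -0.5]
opening: 0.0335
grip_force: 30.0
```

Request:
step_arm(commands=[{"translation": [0,0,0],"roll": 0},{"translation": [0,0,0],"roll": 0},{"translation": [0,0,0],"roll": 0},{"translation": [0,0,0],"roll": 0},{"translation": [0,0,-10],"roll": 0},{"translation": [0,0,-25],"roll": 0},{"translation": [0,0,-35],"roll": 0},{"translation": [0,0,-30],"roll": 0},{"translation": [0,0,-20],"roll": 0},{"translation": [0,0,0],"roll": 0},{"translation": [0,0,0],"roll": 0}], fingers=0.65)

```text
time: 22.67
tool_pos: [0.6211, 0.0379, 0.1445]
tool_rot: [3.138, 0.0, 1.652]
contact_force: [-0.2, 0.0, -0.5]
opening: 0.0598
grip_force: 0.0
```

```bash
python3 plan.py .455 .3155 1.652 .010
```

```text
t 22.67 pos [0.6211 0.0379 0.1445] yaw 1.652 ROLL -0.0 shift before roll [ 290.1 -143.1  134.5] after roll [ 290.1 -143.1  134.5] open 0.0598 F [-0.2  0.  -0.5] q6 -0.14
```

Request:
step_arm(commands=[{"translation": [15,-7.4,0],"roll": 0},{"translation": [30,-14.8,0],"roll": 0},{"translation": [30,-14.8,0],"roll": 0},{"translation": [30,-14.8,0],"roll": 0},{"translation": [30,-14.8,0],"roll": 0},{"translation": [30,-14.8,0],"roll": 0},{"translation": [30,-14.8,0],"roll": 0},{"translation": [30,-14.8,0],"roll": 0},{"translation": [30,-14.8,0],"roll": 0},{"translation": [20,-9.9,0],"roll": 0},{"translation": [15,-7.4,0],"roll": 0},{"translation": [0,0,20],"roll": 0},{"translation": [0,0,20],"roll": 0},{"translation": [0,0,15],"roll": 0},{"translation": [0,0,0],"roll": 0},{"translation": [0,0,0],"roll": 0}])

```text
time: 24.0
tool_pos: [0.4526, 0.3152, 0.0861]
tool_rot: [-3.138, 0.001, 1.652]
contact_force: [-0.1, -0.5, 0.2]
opening: 0.0599
grip_force: 0.0
```

```bash
python3 plan.py .455 .3155 1.652 .010
python3 - <<'E'
from h import *
a=snap('scene')
A=cv2.resize(a[210:340,390:550],(640,520))
cv2.imwrite('pics/s2.png',A[:,:,::-1])
E
```

```text
t 24.0 pos [0.4526 0.3152 0.0861] yaw 1.652 ROLL 0.0 shift before roll [ 0.1  2.4 76.1] after roll [ 0.1  2.4 76.1] open 0.0599 F [-0.1 -0.5  0.2] q6 0.39
```

View pics/s2.png

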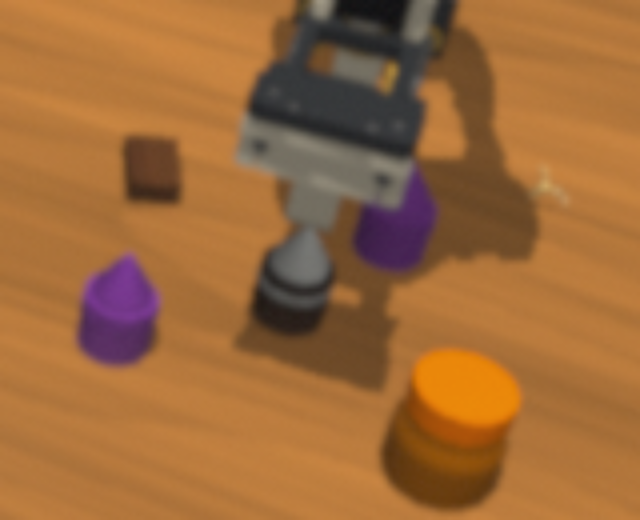

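Live centre at crop px (295,280), directly under the finger. The nearer purple look-alike (395,225) is clear of the finger. I descend.

Request:
step_arm(commands=[{"translation": [0,2,20],"roll": 0},{"translation": [0,0,22],"roll": 0},{"translation": [0,0,16],"roll": 0},{"translation": [0,0,10],"roll": 0},{"translation": [0,0,6],"roll": 0},{"translation": [0,0,2],"roll": 0},{"translation": [0,0,0],"roll": 0},{"translation": [0,0,0],"roll": 0}])

```text
time: 24.72
tool_pos: [0.4569, 0.3159, 0.0124]
tool_rot: [3.14, -0.001, 1.652]
contact_force: [1.0, 0.4, 0.7]
opening: 0.0599
grip_force: 0.0
```

Request:
step_arm(commands=[{"translation": [0,0,0],"roll": 0},{"translation": [0,0,0],"roll": 0},{"translation": [0,0,0],"roll": 0},{"translation": [0,0,0],"roll": 0},{"translation": [0,0,0],"roll": 0},{"translation": [0,0,0],"roll": 0}], fingers=0, grip_force=30)

```text
time: 25.22
tool_pos: [0.4561, 0.3156, 0.0118]
tool_rot: [-3.141, -0.0, 1.652]
contact_force: [-1.6, -0.6, 4.8]
opening: 0.0375
grip_force: 30.0
```

Request:
step_arm(commands=[{"translation": [0,0,-8],"roll": 0},{"translation": [0,0,-20],"roll": 0},{"translation": [0,0,-30],"roll": 0},{"translation": [0,0,-30],"roll": 0},{"translation": [0,0,-30],"roll": 0},{"translation": [0,0,-15],"roll": 0},{"translation": [0,0,0],"roll": 0},{"translation": [0,0,0],"roll": 0}])

```text
time: 25.88
tool_pos: [0.4565, 0.3156, 0.1448]
tool_rot: [3.14, -0.001, 1.652]
contact_force: [-0.3, -0.4, -2.8]
opening: 0.0374
grip_force: 30.0
```

```bash
python3 plan.py .632 -.101 1.652 .022
```

```text
t 25.88 pos [0.4565 0.3156 0.1448] yaw 1.652 ROLL -0.0 shift before roll [-429.4  141.3  122.8] after roll [-429.5  141.2  122.8] open 0.0374 F [-0.3 -0.4 -2.8] q6 0.39
```

Request:
step_arm(commands=[{"translation": [-15,5,0],"roll": 0},{"translation": [-30,10,0],"roll": 0},{"translation": [-33,11,0],"roll": 0},{"translation": [-33,11,0],"roll": 0},{"translation": [-33,11,0],"roll": 0},{"translation": [-33,11,0],"roll": 0},{"translation": [-33,11,0],"roll": 0},{"translation": [-33,11,0],"roll": 0},{"translation": [-33,11,0],"roll": 0},{"translation": [-33,11,0],"roll": 0},{"translation": [-33,11,0],"roll": 0},{"translation": [-33,11,0],"roll": 0},{"translation": [-26,8,0],"roll": 0},{"translation": [-18,5,0],"roll": 0},{"translation": [-10,3,0],"roll": 0},{"translation": [0,0,0],"roll": 0},{"translation": [0,0,0],"roll": 0},{"translation": [0,0,0],"roll": 0}])

```text
time: 27.38
tool_pos: [0.6308, -0.0991, 0.1436]
tool_rot: [-3.14, -0.001, 1.653]
contact_force: [0.0, 0.4, -2.0]
opening: 0.0372
grip_force: 30.0
```

```bash
python3 plan.py .632 -.101 1.652 .0243
python3 - <<'E'
from h import *
a=snap('scene')
A=cv2.resize(a[190:330,180:400],(770,490))
cv2.imwrite('pics/s3.png',A[:,:,::-1])
E
```

```text
t 27.38 pos [ 0.6308 -0.0991  0.1436] yaw 1.653 ROLL 0.001 shift before roll [ -2.    1.  119.3] after roll [ -2.    1.  119.3] open 0.0372 F [ 0.   0.4 -2. ] q6 -0.36
```

View pics/s3.png

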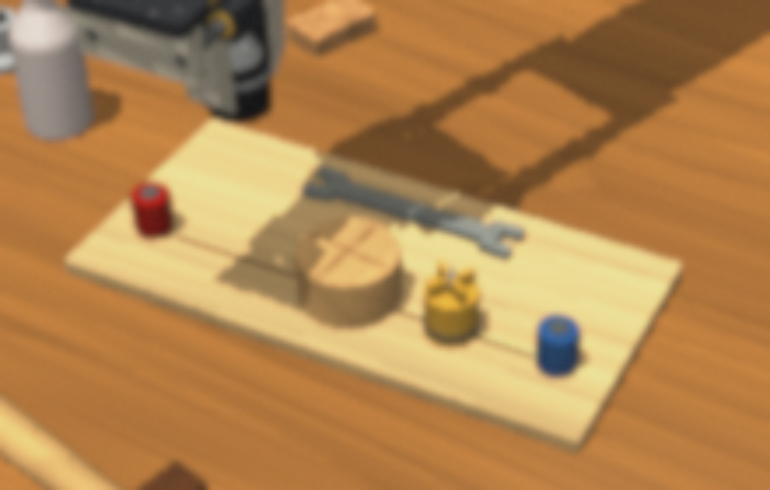

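The blank (350,270) and spur (452,308) stand on the line. The live centre is held above its place. Now I lower it.

Request:
step_arm(commands=[{"translation": [-2,1,15],"roll": 0},{"translation": [0,0,25],"roll": 0},{"translation": [0,0,25],"roll": 0},{"translation": [0,0,22],"roll": 0},{"translation": [0,0,15],"roll": 0},{"translation": [0,0,8],"roll": 0},{"translation": [0,0,5],"roll": 0},{"translation": [0,0,2.5],"roll": 0},{"translation": [0,0,1.5],"roll": 0},{"translation": [0,0,0],"roll": 0},{"translation": [0,0,0],"roll": 0}])

```text
time: 28.35
tool_pos: [0.6333, -0.1026, 0.0264]
tool_rot: [3.14, 0.001, 1.652]
contact_force: [-0.1, -0.1, -2.1]
opening: 0.0369
grip_force: 30.0
```

Request:
step_arm(commands=[{"translation": [0,0,0],"roll": 0},{"translation": [0,0,0],"roll": 0},{"translation": [0,0,0],"roll": 0},{"translation": [0,0,0],"roll": 0},{"translation": [0,0,-10],"roll": 0},{"translation": [0,0,-25],"roll": 0},{"translation": [0,0,-35],"roll": 0},{"translation": [0,0,-35],"roll": 0},{"translation": [0,0,-35],"roll": 0},{"translation": [0,0,-10],"roll": 0},{"translation": [0,0,0],"roll": 0}], fingers=0.65)

```text
time: 29.27
tool_pos: [0.6346, -0.1031, 0.1803]
tool_rot: [3.134, 0.003, 1.652]
contact_force: [-0.1, 0.2, -0.4]
opening: 0.0597
grip_force: 0.0
```

```bash
python3 plan.py .524 -.416 1.652 .011
```

```text
t 29.27 pos [ 0.6346 -0.1031  0.1803] yaw 1.652 ROLL -0.0 shift before roll [-303.  -135.5  169.3] after roll [-302.9 -135.6  169.3] open 0.0597 F [-0.1  0.2 -0.4] q6 -0.36
```

Request:
step_arm(commands=[{"translation": [-15,-6.7,0],"roll": 0},{"translation": [-30,-13.4,0],"roll": 0},{"translation": [-33,-14.8,0],"roll": 0},{"translation": [-33,-14.8,0],"roll": 0},{"translation": [-33,-14.8,0],"roll": 0},{"translation": [-33,-14.8,0],"roll": 0},{"translation": [-33,-14.8,0],"roll": 0},{"translation": [-33,-14.8,0],"roll": 0},{"translation": [-30,-13.4,0],"roll": 0},{"translation": [-18,-8,0],"roll": 0},{"translation": [-12,-5.3,0],"roll": 0},{"translation": [0,0,20],"roll": 0},{"translation": [0,0,30],"roll": 0},{"translation": [0,0,30],"roll": 0},{"translation": [0,0,20],"roll": 0},{"translation": [0,0,0],"roll": 0},{"translation": [0,0,0],"roll": 0}])

```text
time: 30.68
tool_pos: [0.5216, -0.4142, 0.0737]
tool_rot: [-3.139, -0.003, 1.652]
contact_force: [0.6, 0.6, 1.4]
opening: 0.0597
grip_force: 0.0
```

```bash
python3 plan.py .524 -.416 1.652 .011
python3 - <<'E'
from h import *
a=snap('scene');b=snap('top')
A=cv2.resize(a[130:260,130:310],(540,390));B=cv2.resize(b[180:280,400:460+40],(260,390))
cv2.imwrite('pics/s4.png',cv2.hconcat([A,B])[:,:,::-1])
E
```

```text
t 30.68 pos [ 0.5216 -0.4142  0.0737] yaw 1.652 ROLL 0.0 shift before roll [-2.   2.2 62.7] after roll [-2.   2.2 62.7] open 0.0597 F [0.6 0.6 1.4] q6 -0.87
```

View pics/s4.png

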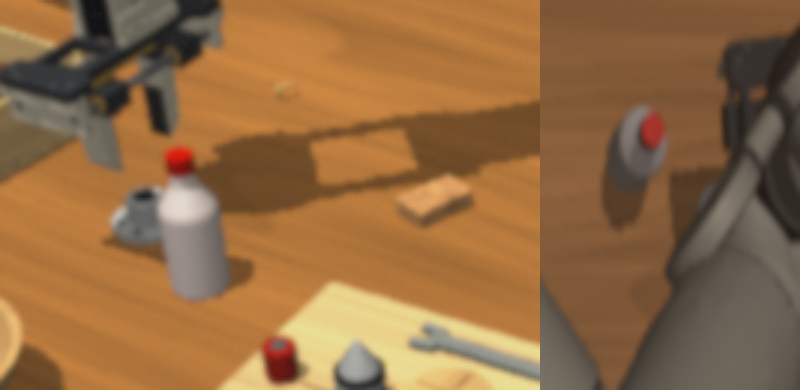

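Hub at crop px (143,195) sits between the finger tips (115,160) and (165,130), and the bottle is clear. I descend.

Request:
step_arm(commands=[{"translation": [-1.5,1.8,15],"roll": 0},{"translation": [0,0,18],"roll": 0},{"translation": [0,0,14],"roll": 0},{"translation": [0,0,8],"roll": 0},{"translation": [0,0,5],"roll": 0},{"translation": [0,0,2],"roll": 0},{"translation": [0,0,0],"roll": 0},{"translation": [0,0,0],"roll": 0}])

```text
time: 31.45
tool_pos: [0.5244, -0.4173, 0.0142]
tool_rot: [3.141, 0.001, 1.652]
contact_force: [-0.1, -0.2, 0.2]
opening: 0.0594
grip_force: 0.0
```

Request:
step_arm(commands=[{"translation": [0,0,0],"roll": 0},{"translation": [0,0,0],"roll": 0},{"translation": [0,0,0],"roll": 0},{"translation": [0,0,0],"roll": 0},{"translation": [0,0,0],"roll": 0},{"translation": [0,0,0],"roll": 0}], fingers=0, grip_force=40)

```text
time: 31.95
tool_pos: [0.5239, -0.4169, 0.0137]
tool_rot: [3.142, 0.0, 1.652]
contact_force: [-0.7, 0.6, 2.3]
opening: 0.0331
grip_force: 40.0
```

Request:
step_arm(commands=[{"translation": [0,0,-8],"roll": 0},{"translation": [0,0,-20],"roll": 0},{"translation": [0,0,-30],"roll": 0},{"translation": [0,0,-35],"roll": 0},{"translation": [0,0,-35],"roll": 0},{"translation": [0,0,-35],"roll": 0},{"translation": [0,0,-17],"roll": 0},{"translation": [0,0,0],"roll": 0},{"translation": [0,0,0],"roll": 0}])

```text
time: 32.7
tool_pos: [0.524, -0.4168, 0.1937]
tool_rot: [3.141, 0.001, 1.652]
contact_force: [-0.5, -0.5, -3.5]
opening: 0.0328
grip_force: 40.0
```

```bash
sed -n '/^ims/q;p' m1.py >/dev/null; python3 plan.py .6263 -.0313 1.652 .06
python3 - <<'E'
from m import *
D['blank']=(32,36,12);D['spur_drive']=(17,42,12);D['live_centre']=(19,42,12)
ims={c:snap(c) for c in('top','scene')}
g={'dog_blue':(.615,.107),'dog_red':(.6375,-.1695),'blank':(.6263,-.0313),'spur_drive':(.6206,.0385),'live_centre':(.633,-.102)}
rows=[]
for c in ims:
    o_=[]
    for n in g:
        xy=g[n]
        for _ in range(2): xy,a,o=sil(ims[c],c,n,xy)
        print(c,n,xy.round(4),round(a,2)); o_.append(cv2.resize(o,(160,160)))
    rows.append(cv2.hconcat(o_))
cv2.imwrite('pics/s5.png',cv2.vconcat(rows))
E
```

```text
t 32.7 pos [ 0.524  -0.4168  0.1937] yaw 1.652 ROLL -0.0 shift before roll [375.9 133.2 133.7] after roll [375.9 133.3 133.7] open 0.0328 F [-0.5 -0.5 -3.5] q6 -0.87
top dog_blue [0.6152 0.1057] 0.98
top dog_red [ 0.6343 -0.172 ] 1.29
top blank [ 0.6208 -0.0296] 1.14
top spur_drive [0.6155 0.0378] 1.19
top live_centre [ 0.6326 -0.1031] 0.96
scene dog_blue [0.6152 0.1078] 0.91
scene dog_red [ 0.6386 -0.1691] 0.97
scene blank [ 0.6263 -0.0277] 0.96
scene spur_drive [0.6235 0.0421] 0.83
scene live_centre [ 0.6347 -0.1001] 0.83
```

View pics/s5.png

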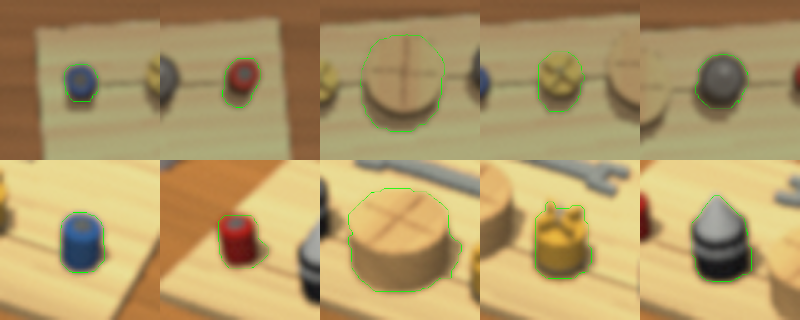

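Request:
step_arm(commands=[{"translation": [15,5.3,0],"roll": 0},{"translation": [28,9.9,0],"roll": 0},{"translation": [32,11.3,0],"roll": 0},{"translation": [32,11.3,0],"roll": 0},{"translation": [32,11.3,0],"roll": 0},{"translation": [32,11.3,0],"roll": 0},{"translation": [32,11.3,0],"roll": 0},{"translation": [32,11.3,0],"roll": 0},{"translation": [32,11.3,0],"roll": 0},{"translation": [32,11.3,0],"roll": 0},{"translation": [30,10.6,0],"roll": 0},{"translation": [22,7.8,0],"roll": 0},{"translation": [15,5.3,0],"roll": 0},{"translation": [10,3.5,0],"roll": 0},{"translation": [5,1.8,0],"roll": 0},{"translation": [0,0,20],"roll": 0},{"translation": [0,0,30],"roll": 0},{"translation": [0,0,30],"roll": 0},{"translation": [0,0,20],"roll": 0},{"translation": [0,0,0],"roll": 0}])

```text
time: 34.47
tool_pos: [0.6236, -0.0265, 0.0877]
tool_rot: [-3.131, -0.002, 1.651]
contact_force: [-1.6, 0.6, -3.3]
opening: 0.0332
grip_force: 40.0
```

Request:
step_arm(commands=[{"translation": [0,0,0],"roll": 0},{"translation": [0,0,0],"roll": 0},{"translation": [0,0,0],"roll": 0}])

```text
time: 34.72
tool_pos: [0.6285, -0.0267, 0.0954]
tool_rot: [3.138, 0.001, 1.651]
contact_force: [-0.7, 0.2, -2.8]
opening: 0.033
grip_force: 40.0
```

```bash
python3 plan.py .6263 -.031 1.652 .0627
python3 - <<'E'
from h import *
a=snap('scene')
A=cv2.resize(a[190:330,180:400],(770,490))
cv2.imwrite('pics/s6.png',A[:,:,::-1])
E
```

```text
t 34.72 pos [ 0.6285 -0.0267  0.0954] yaw 1.651 ROLL -0.001 shift before roll [-4.1 -2.5 32.7] after roll [-4.1 -2.5 32.7] open 0.033 F [-0.7  0.2 -2.8] q6 -0.24
```

View pics/s6.png

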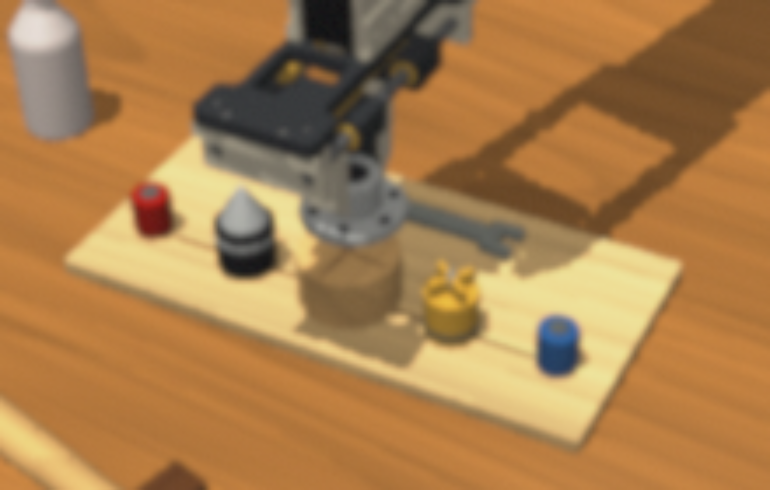

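The faceplate flange (302–408) hovers over the blank (300–402) and needs the computed 4 mm shift to the left. I apply that and lower it.

Request:
step_arm(commands=[{"translation": [-4,-2,5],"roll": 0},{"translation": [0,0,9],"roll": 0},{"translation": [0,0,7],"roll": 0},{"translation": [0,0,4],"roll": 0},{"translation": [0,0,2],"roll": 0},{"translation": [0,0,0],"roll": 0},{"translation": [0,0,0],"roll": 0},{"translation": [0,0,0],"roll": 0}])

```text
time: 35.43
tool_pos: [0.6259, -0.0303, 0.0667]
tool_rot: [3.141, 0.0, 1.652]
contact_force: [-0.3, 0.4, -1.8]
opening: 0.0327
grip_force: 40.0
```

```bash
python3 plan.py .6263 -.031 1.652 .0625
```

```text
t 35.43 pos [ 0.6259 -0.0303  0.0667] yaw 1.652 ROLL -0.0 shift before roll [-0.7  0.3  4.2] after roll [-0.7  0.3  4.2] open 0.0327 F [-0.3  0.4 -1.8] q6 -0.25
```

Request:
step_arm(commands=[{"translation": [-0.7,0,2],"roll": 0},{"translation": [0,0,1.2],"roll": 0},{"translation": [0,0,0.8],"roll": 0},{"translation": [0,0,0],"roll": 0},{"translation": [0,0,0],"roll": 0}])

```text
time: 35.85
tool_pos: [0.6256, -0.031, 0.0624]
tool_rot: [-3.142, -0.0, 1.652]
contact_force: [-0.4, 0.8, -2.3]
opening: 0.0333
grip_force: 40.0
```

Request:
step_arm(commands=[{"translation": [0,0,0],"roll": 0},{"translation": [0,0,0],"roll": 0},{"translation": [0,0,0],"roll": 0},{"translation": [0,0,0],"roll": 0},{"translation": [0,0,-10],"roll": 0},{"translation": [0,0,-25],"roll": 0},{"translation": [0,0,-35],"roll": 0},{"translation": [0,0,-35],"roll": 0},{"translation": [0,25,-35],"roll": 0}], fingers=0.65)

```text
time: 36.6
tool_pos: [0.6466, -0.0291, 0.2038]
tool_rot: [-3.138, -0.001, 1.651]
contact_force: [2.9, -0.9, -1.0]
opening: 0.0595
grip_force: 0.0
```

Request:
step_arm(commands=[{"translation": [35,-10,0],"roll": 0},{"translation": [35,-10,0],"roll": 0},{"translation": [35,-10,0],"roll": 0},{"translation": [35,-10,0],"roll": 0},{"translation": [35,-10,0],"roll": 0},{"translation": [35,-10,0],"roll": 0},{"translation": [35,-10,0],"roll": 0},{"translation": [35,-10,0],"roll": 0},{"translation": [35,-10,0],"roll": 0},{"translation": [20,0,0],"roll": 0},{"translation": [0,0,0],"roll": 0},{"translation": [0,0,0],"roll": 0}])

```text
time: 37.6
tool_pos: [0.5327, 0.2985, 0.202]
tool_rot: [3.141, -0.0, 1.654]
contact_force: [0.2, -0.4, -0.3]
opening: 0.0597
grip_force: 0.0
```

Run:
```python
from m import *
D['blank']=(32,43,12);D['spur_drive']=(17,42,12);D['live_centre']=(19,42,12)
ims={c:snap(c) for c in('top','scene')}
for n,xy in {'spur_drive':(.6206,.0385),'live_centre':(.633,-.102),'dog_blue':(.615,.107),'dog_red':(.6375,-.1695)}.items():
    print(n,sil(ims['scene'],'scene',n,xy)[0].round(4))
A=cv2.resize(ims['scene'][215:315,190:385],(780,400),interpolation=cv2.INTER_CUBIC)
B=cv2.resize(ims['top'][170:255,255:405],(352,200),interpolation=cv2.INTER_CUBIC);C=np.zeros((200,780,3),np.uint8);C[:,:352]=B
C[:,400:652]=cv2.resize(ims['top'][185:215,305:343],(252,200),interpolation=cv2.INTER_CUBIC)
cv2.imwrite('pics/f.png',cv2.vconcat([A,C])[:,:,::-1])
```

```text
spur_drive [0.6256 0.0433]
live_centre [ 0.6349 -0.0998]
dog_blue [0.6149 0.1076]
dog_red [ 0.6379 -0.1702]
```

View pics/f.png

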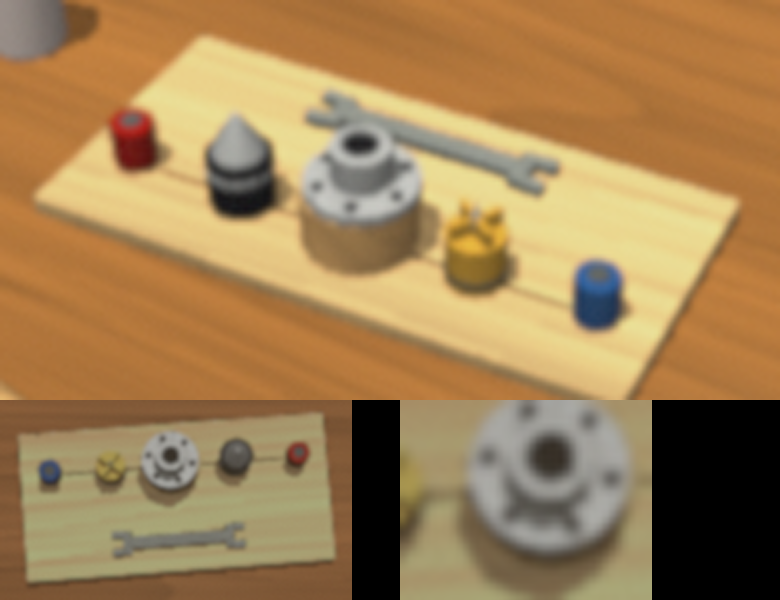

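The final check holds: all parts are on the line with spacings of about 68/68/75/70 mm, the faceplate is flush on the blank, and the spanner is parallel and centred. The arm is clear, so I hand in.

```bash
python3 -c "
from cell import *
print(hand_in())"
```

```text
the job is handed in; nothing more can be done
None
```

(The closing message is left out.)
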